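# Bring the cream jar round to the front of the cosmetics carousel and hold it there

### The job

Turn the cosmetics carousel until the wide, squat cream jar stands at the front, squarely in line with the pull of the drawer below, and finish with the gripper still closed on the wooden knob at the top of the post, so that the carousel stays still while I unscrew the jar's lid. Do not let go at the end. Keep your fingers off the jars and bottles, leave them all standing upright on the tray, and leave the things around the carousel where they are.

Things in the scene. Friction and masses are not known exactly. Their poses are not given: they have to be found in the camera images.
- base: Fixed low white wooden drawer unit under the carousel, 250 x 250 mm, 70 mm high, origin at the centre of its underside, on the carousel's vertical axis. Its front, the side with the drawer and its brass bar pull (35 mm off the face), is its own -x side, which looks roughly away from the robot; its own y runs along the front.
- carousel: The turning part: round oak tray, post and knob in one piece, 0.9 kg, on a free-running greased bearing (friction about 0.03 N m, 0.04 N m s damping; no stops, detents or spring; turns endlessly either way). Origin on the axis at the tray's underside, 78 mm above the work surface. Its yaw is unrelated to the jars, which just ride round with it.
- tray_top (a point): Centre of the tray's upper face, on the axis, 90 mm above the work surface. Tray 240 mm across with a thin copper rail round its edge (top 113 mm above the work surface); a copper post 12 mm thick rises from the centre and carries the knob.
- knob_mid (a point): Centre of the wooden knob at the top of the post, on the axis, 230 mm above the work surface: the point to grip. Upright cylinder 40 mm in diameter, 36 mm high (212 to 248 mm above the work surface), fixed to post and tray. Nothing on the tray is taller than 180 mm above the work surface, so there is free air round the knob.
- cream_jar: Cream jar: squat amber glass jar with a flat aluminium lid, by far the widest thing on the tray: 65 mm across, 48 mm high. Loose on the tray at one of five places, its centre about 74 mm from the axis and at the start 55 degrees or more from the front, where no jar stands. Origin at the centre of its underside, 90 mm above the work surface.
- balm_jar: Small squat amber jar with a flat aluminium lid. Loose on the turning tray. 44 mm across at its widest, 46 mm high overall, upright; origin at the centre of its underside (90 mm above the work surface).
- tall_jar: Taller straight amber jar with a flat aluminium lid. Loose on the turning tray. 50 mm across at its widest, 68 mm high overall, upright; origin at the centre of its underside (90 mm above the work surface).
- dropper: Slim amber dropper bottle with a black rubber bulb. Loose on the turning tray. 40 mm across at its widest, 80 mm high overall, upright; origin at the centre of its underside (90 mm above the work surface).
- flask: Amber bottle with shoulders and a narrow aluminium cap. Loose on the turning tray. 46 mm across at its widest, 86 mm high overall, upright; origin at the centre of its underside (90 mm above the work surface).
- mug: White mug standing on the work surface beside the carousel, 80 mm across, 90 mm high; origin at the centre of its underside. Leave alone.
- book: Closed book lying flat on the work surface, 190 x 128 x 24 mm; origin at the centre of its underside. Leave alone.
- vase: Black vase, 80 mm across, 100 mm high, with eucalyptus sprigs about 210 mm across reaching up to about 180 mm; origin at the centre of its underside. Leave alone.
Things that resemble listed ones, but are neither listed nor needed, are in the scene too. Leave any pink look-alike of the balm_jar alone. Leave any red look-alike of the cream_jar alone.

How it is judged (in metres and radians):
On the way, in this order (a step that is already met when the one before it is completed fails the run):
1. the gripper has closed on the knob (contact force between the fingers and carousel above 2 N and distance between the grasp point and knob_mid below 0.03 m), for 0.2 s.
2. with the knob gripped, the cream jar is at the front and the carousel is at rest (all of step 1 and y of cream_jar in the frame of base between -0.013 and 0.013 m and x of cream_jar in the frame of base below -0.05 m and angular speed of carousel below 0.05 rad/s), for 0.3 s.
At the end, for the whole second after the job is handed in: Cream jar centre within 13 mm of the base's centre line on the drawer side; carousel at rest (under 0.05 rad/s); fingers closed on the knob (over 2 N, TCP within 30 mm of its centre); all five jars and bottles upright on the tray; mug, book and vase within 30 mm of their start (all of step 2 and angle between each of cream_jar, balm_jar, tall_jar, dropper, flask's own z axis and vertical below 0.15 rad and z of cream_jar in the frame of base between 0.084 and 0.096 m and horizontal distance between each of cream_jar, balm_jar, tall_jar, dropper, flask and base below 0.115 m and z of balm_jar in the frame of base between 0.084 and 0.096 m and z of tall_jar in the frame of base between 0.084 and 0.096 m and z of dropper in the frame of base between 0.084 and 0.096 m and z of flask in the frame of base between 0.084 and 0.096 m and distance of each of mug, book, vase from where it was at the start of the episode below 0.03 m); the arm keeps its last pose, push and grip.
It fails at once if the robot pushed a jar or bottle on the tray (contact force between any of the arm, the fingers and cream_jar above 1 N or contact force between any of the arm, the fingers and balm_jar above 1 N or contact force between any of the arm, the fingers and tall_jar above 1 N or contact force between any of the arm, the fingers and dropper above 1 N or contact force between any of the arm, the fingers and flask above 1 N).
It fails at once if a jar or bottle toppled or left the tray (angle between any of cream_jar, balm_jar, tall_jar, dropper, flask's own z axis and vertical above 0.5 rad or horizontal distance between any of cream_jar, balm_jar, tall_jar, dropper, flask and base above 0.12 m).
It fails at once if mug, book or vase was shoved or knocked over (distance of any of mug, book, vase from where it was at the start of the episode above 0.03 m or angle between any of mug, book, vase's own z axis and vertical above 0.5 rad).
It also fails if it takes over 54 s, if anything falls off the work surface, if the arm or the gripper's body presses on something with over 40 N, if the wrist force passes 120 N, or if a joint passes its speed limit or range.

### The arm

A 6-joint arm with a two-finger parallel gripper is mounted at the origin on the work surface. World frame = base frame: x ahead of the robot, y to its left, z up, the work surface at z = 0. Lengths are in mm, angles in rad, forces in N, time in s.
With the tool pointing down it reaches from about 350 to 975 mm from the base axis. Payload 7.1 kg.
Tool frame: the origin (TCP) lies between the finger pads, 19 mm behind the fingertips; this is the grasp point; z points along the fingers, y is the line along which they close (so a half turn about z gives the same grasp; the last joint's range is limited). The gripper opens to 88 mm and grips with 3 to 60 N. Pads are 20 mm wide; open, the fingers measure 115 mm over their backs; the gripper's body (75 mm by 178 mm) begins 61 mm behind the grasp point.
Start: joints at [-1.352, 0.423, 1.63, -0, 1.089, -0.019], TCP at [147.247, -607.39, 241.375] pointing down, gripper open.
Joint ranges: [-3, 3], [-0.9, 2.11], [0.09, 2.58], [-1.31, 4.45], [0.11, 2.69], [-2.54, 2.54]. Speed limits (rad/s): [2.39, 2.39, 3.01, 3.14, 3.14, 3.14].

### API

Orientations are given as a rotation vector (axis times angle).
In Python, from workcell import ctrl gives the robot as it stands.
- The arm moves only by the tool apply_moves, never from a script. Its argument "targets" is a list of rows, each an object of numbers: "tx", "ty", "tz": the shift along the world's x, y, z in m; "spin": the turn about the world's z in degrees. In form: [{"tx": .., "ty": .., "tz": .., "spin": ..}, ...]. A call has exactly 8 rows; each row is the pose to reach, as a shift and turn from the pose commanded when the call began; what a row does not reach only later rows make up. A row lasts 1/10 s, in which the tool goes at most 50 mm and 8.59 degrees, less where a joint would pass 70% of its speed; a pose out of reach is approached as far as the arm can. A call with a gripper value outside its range is refused whole. "gripper" is the closure, from -1 (fully open) to 1 (shut), set as the call begins (left out, the last holds). The fingers move at their own pace and stop on an object; the grip force is fixed at half the most. Time passes only in rows, so rows that repeat a pose let the fingers close, or fill a call up. It gives the time, the measured TCP pose, the force, the opening and the grip force at its end, in the units of the state.
- ctrl.get_obs(): the state, without advancing time (a new reading comes with each control period).
- ctrl.get_image(name): name is "scene" or "top" or "wrist"; returns the picture (400x640x3 uint8, red, green, blue); there is no depth.
- ctrl.get_calibration(name): a dict with "fov_y" (degrees; the focal length in pixels is half the picture's height over the tangent of half this angle, whatever the lens; pixels are square), "cx", "cy" (the principal point, pixels), "dist" ([k1, k2, p1, p2, k3] as OpenCV has them; the pictures are not rectified), "rvec" (rotation vector, rad) and "tvec" (3), from world to camera coordinates, as OpenCV has them. Camera axes: x right, y down, z forward; pixel columns grow to the right and rows downward; lengths in mm; the calibration is good to about 2 mm. A picture is of the moment at which its call begins: read the wrist's pose just before it. get_calibration takes no time and is no camera call; for the wrist camera it gives the pose at the moment of the call.
- ctrl.close_job(): hands the job in; it is judged then, once.
Trained networks look in the newest picture that a camera, given by its name, has taken for a name from the list of things; names that differ only in an ending like _2 or _b are one class to them, and where a whole thing is asked for, a point or a joint stands for the part that bears it (a point fixed in the world has none). Each returns a list of dicts, best first, with "score" (0 to 1); they miss things now and then, are a little off and sometimes report something else, mostly with a low value. They report only what shows in the picture. A call takes as long as a camera call. They do not tell look-alikes from the thing itself.
- ctrl.outline_of(name, camera): "pixels" (400x640 bool, what is visible of it) and "box" ([left, top, right, bottom] in pixels, round what is visible of it).
- ctrl.pinpoint(name, camera): "uv" ([column, row] in pixels: a listed point, or the origin of a listed thing).
The state is a dict: "t": time; "qpos": joint angles; "qvel": joint speeds; "joint_torque": joint torques, N m; "ee_pos": TCP position; "orientation": TCP orientation; "ft_force": force on the tool from outside, world axes, zero at the start; "moment": the same for the moment, N m; "width": finger opening in mm; "grasp_force": force on a finger pad.
Only numpy, scipy, OpenCV 4.12 (cv2) and the standard library are available. Lean on these libraries where they do the work, as an engineer would, in place of code of your own. Each camera call takes 0.05 s, during which the arm holds its last target. There are 200 camera calls.

## Working session

There is one attempt and no reset: what is moved stays moved. The work goes in short steps, Python scripts to look and compute and a tool call to move; the robot and the scene stay as the last step left them, time stands still between calls to the robot, and variables do not carry over. Pictures are saved under pics/ and viewed, at most 10 in all, crops included, and the job is handed in when it is done.

Besides the shell and the picture viewer there is one more tool, called after ">>>" in YAML: its name, and indented under it one key for each argument. apply_moves: Moves the arm, as the interface text tells. Its arguments: {"type":"object","properties":{"targets":{"type":"array"},"gripper":{"type":"number"}},"required":["targets"]}

```bash
mkdir -p pics
cat > h.py <<'E'
import numpy as np, cv2
from workcell import ctrl
def cam(n):
    c=ctrl.get_calibration(n); f=200/np.tan(np.radians(c['fov_y'])/2)
    K=np.array([[f,0,c['cx']],[0,f,c['cy']],[0,0,1.]])
    return K,np.array(c['dist'],float),np.array(c['rvec'],float),np.array(c['tvec'],float)
def at_z(n,uv,z,c=None):
    K,d,r,t=c or cam(n)
    p=cv2.undistortPoints(np.array([[uv]],float),K,d)[0,0]
    R=cv2.Rodrigues(r)[0]; o=-R.T@t; v=R.T@np.array([p[0],p[1],1])
    return o+v*(z-o[2])/v[2]
def proj(n,P,c=None):
    K,d,r,t=c or cam(n)
    return cv2.projectPoints(np.array(P,float).reshape(-1,1,3),r,t,K,d)[0].reshape(-1,2)
def snap(n,f=None):
    im=ctrl.get_image(n)
    if f: cv2.imwrite('pics/'+f,im[:,:,::-1])
    return im
E
python3 - <<'E'
from h import *
a=snap('top');b=snap('scene')
cv2.imwrite('pics/a.png',cv2.resize(np.vstack([a,b])[:,:,::-1],(480,600))) if 0 else (cv2.imwrite('pics/top.png',a[:,:,::-1]),cv2.imwrite('pics/scene.png',b[:,:,::-1]))
Z=dict(knob_mid=230,tray_top=90,base=0,carousel=78,cream_jar=90,balm_jar=90,tall_jar=90,dropper=90,flask=90,mug=0,book=0,vase=0)
for cn in('top','scene'):
    for n,z in Z.items():
        for r in ctrl.pinpoint(n,cn)[:3]:
            print(cn,n,round(r['score'],2),np.round(r['uv']),np.round(at_z(cn,r['uv'],z)))
E
```

```text
top knob_mid 0.87 [296. 168.] [603.  22. 230.]
top knob_mid 0.24 [181. 160.] [618. 307. 230.]
top tray_top 0.69 [299. 176.] [601.  18.  90.]
top base 0.89 [300. 181.] [598.  18.   0.]
top carousel 0.82 [301. 178.] [596.  12.  78.]
top carousel 0.17 [461. 185.] [ 585. -445.   78.]
top cream_jar 0.94 [317. 197.] [543. -34.  90.]
top balm_jar 0.65 [324. 176.] [603. -53.  90.]
top balm_jar 0.47 [368. 176.] [ 604. -177.   90.]
top tall_jar 0.72 [282. 158.] [652.  67.  90.]
top tall_jar 0.6 [318. 197.] [543. -37.  90.]
top dropper 0.63 [270. 179.] [591.  99.  90.]
top flask 0.67 [291. 208.] [511.  39.  90.]
top mug 0.8 [170. 237.] [423. 406.   0.]
top book 0.84 [462. 184.] [ 598. -476.    0.]
top vase 0.91 [179. 161.] [655. 389.   0.]
scene knob_mid 0.86 [301. 194.] [598.  10. 230.]
scene tray_top 0.63 [303. 242.] [605.  21.  90.]
scene tray_top 0.39 [229. 190.] [ 644. -336.   90.]
scene base 0.67 [305. 268.] [602.  21.   0.]
scene carousel 0.95 [304. 243.] [596.  13.  78.]
scene cream_jar 0.88 [309. 225.] [550. -32.  90.]
scene cream_jar 0.71 [340. 216.] [456. -17.  90.]
scene balm_jar 0.89 [288. 228.] [605. -55.  90.]
scene balm_jar 0.48 [264. 228.] [655. -96.  90.]
scene tall_jar 0.67 [295. 262.] [663.  75.  90.]
scene tall_jar 0.18 [466. 324.] [490. 449.  90.]
scene dropper 0.64 [328. 252.] [575.  91.  90.]
scene flask 0.81 [331. 237.] [532.  45.  90.]
scene flask 0.35 [307. 222.] [545. -48.  90.]
scene mug 0.55 [466. 321.] [402. 398.   0.]
scene book 0.78 [229. 191.] [ 587. -477.    0.]
scene vase 0.74 [304. 237.] [527. -99.   0.]
scene vase 0.72 [384. 370.] [649. 384.   0.]
```

View pics/top.png

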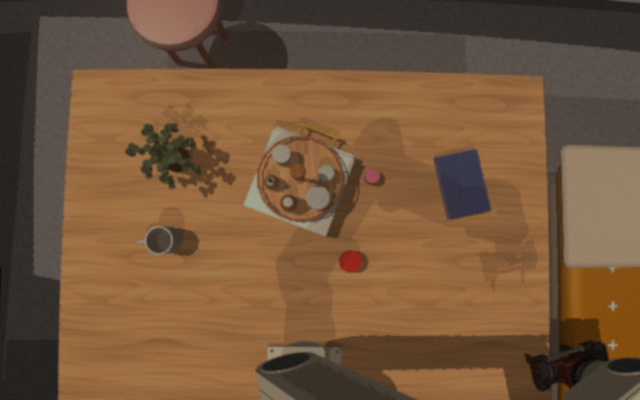

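View pics/scene.png

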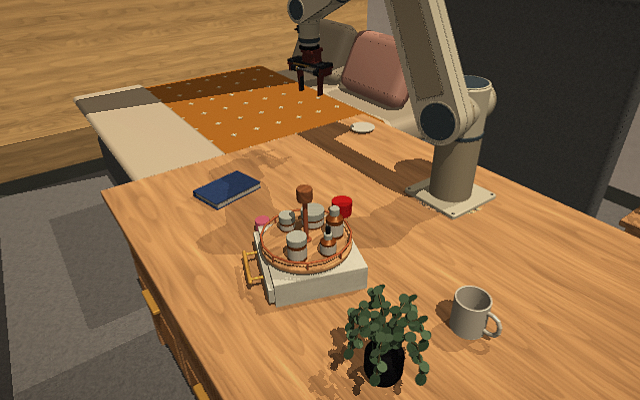

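The top view shows the carousel at about (300,180). The drawer's brass pull is at (320,132), on the far side. On the tray are the jars at (317,197), (324,174), (283,155), (270,181) and (289,203). The red jar at (350,262) and the pink one at (372,176) stand on the table. For the cream jar there are three candidates: the tray jar at (317,197), the tall jar at (283,155) and the red look-alike at (350,262). The one at (317,197) fits, because it is on the tray, widest and squat. I'll confirm it in a crop.

Run:
```python
from h import *
a=snap('top'); C=cam('top')
cv2.imwrite('pics/crop.png',cv2.resize(a[110:245,230:385],None,fx=4.3,fy=4.3,interpolation=cv2.INTER_CUBIC)[:,:,::-1])
for n in('base','cream_jar','tall_jar','balm_jar','knob_mid'):
    for o in ctrl.outline_of(n,'top')[:2]:
        m=o['pixels'].astype(np.uint8); ys,xs=np.nonzero(m); ar=m.sum()
        print(n,round(o['score'],2),np.round(o['box']),ar,'cen',xs.mean().round(1),ys.mean().round(1))
        if n=='base' and o is not None:
            P=np.array([at_z('top',(x,y),70,C)[:2] for x,y in zip(xs,ys)],np.float32)
            print('rect',cv2.minAreaRect(P))
```

```text
base 0.87 [244. 122. 354. 232.] 6248 cen 300.7 177.5
rect ((611.3648071289062, 9.6319580078125), (251.3653564453125, 285.8181457519531), 69.70047760009766)
cream_jar 0.91 [336. 251. 361. 274.] 457 cen 349.6 261.1
cream_jar 0.8 [306. 187. 329. 207.] 468 cen 317.3 196.8
tall_jar 0.89 [271. 143. 289. 166.] 312 cen 281.7 154.9
balm_jar 0.61 [322. 168. 333. 184.] 223 cen 326.1 172.9
balm_jar 0.49 [363. 164. 381. 184.] 199 cen 371.6 175.8
knob_mid 0.74 [258. 132. 344. 223.] 4357 cen 299.1 176.8
```

View pics/crop.png

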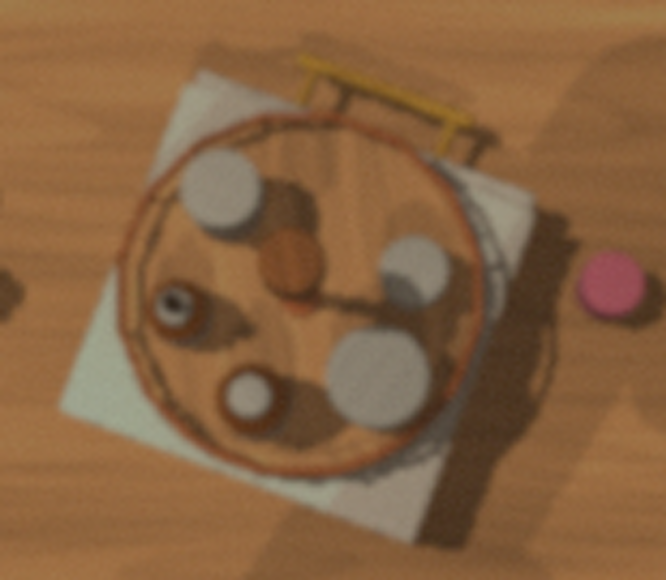

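The crop shows the cream jar at crop (378,378), which is pixel (318,198). Its lid is clearly the widest on the tray. The knob is at crop (291,263), the pull runs from (300,60) to (472,123), and the base corners are visible.

Run:
```python
from h import *
C=cam('top'); f=lambda x,y,z: at_z('top',((x+.5)/4.3-.5+230,(y+.5)/4.3-.5+110),z,C)[:2]
co=np.array([f(*p,70) for p in((200,70),(533,193),(415,543),(60,410))])
print(co.round(),'centre',co.mean(0)); print('sides',np.linalg.norm(co-np.roll(co,-1,0),axis=1))
e=co[0]-co[3]+co[1]-co[2]; front=np.degrees(np.arctan2(e[1],e[0])); 
e2=co[0]-co[1]+co[3]-co[2]; print('front',front,np.degrees(np.arctan2(e2[1],e2[0]))-90)
k=f(291,263,248); t=f(302,295,113); j=f(378,378,138); p=f(386,92,40)
print('knob',k,'tray',t,'jar',j,'pull',p)
for c in(co.mean(0),t):
  for n,q in(('jar',j),('pull',p)):
    d=q-c; print(n,np.linalg.norm(d),np.degrees(np.arctan2(d[1],d[0])))
o=ctrl.get_obs(); print(o['ee_pos'],o['orientation'],cv2.Rodrigues(np.array(o['orientation']))[0].round(3),o['qpos'],o['t'])
```

```text
[[ 749.   88.]
 [ 669. -136.]
 [ 435.  -60.]
 [ 519.  176.]] centre [593.19985496  16.73691842]
sides [238.17270847 246.32163726 250.49902934 246.20488258]
front -19.44839201306925 -19.709927709111327
knob [592.75791877  17.03011694] tray [592.45514153  15.28791186] jar [537.6747185 -33.8612502] pull [743.65558627 -37.50725717]
jar 75.12133816396398 -137.65815224010257
pull 159.93547969912086 -19.82587952693323
jar 73.59711189388639 -138.101448870818
pull 160.15275320910436 -19.24784173005485
[ 147.24064353 -607.39021999  241.36459997] [-3.11940357e+00 -3.72703176e-01  2.37125566e-05] [[ 0.972  0.236 -0.   ]
 [ 0.236 -0.972  0.   ]
 [-0.    -0.    -1.   ]] [-1.35200374e+00  4.23107622e-01  1.62991448e+00 -1.66300020e-05
  1.08857493e+00 -1.90302542e-02] 1.6
```

>>> apply_moves:
  targets:
    - {"tx": 0.01,"ty": 0.015,"tz": 0.02,"spin": 1}
    - {"tx": 0.03,"ty": 0.045,"tz": 0.04,"spin": 2}
    - {"tx": 0.055,"ty": 0.08,"tz": 0.06,"spin": 3}
    - {"tx": 0.08,"ty": 0.115,"tz": 0.08,"spin": 4}
    - {"tx": 0.11,"ty": 0.15,"tz": 0.08,"spin": 5}
    - {"tx": 0.14,"ty": 0.19,"tz": 0.08,"spin": 6}
    - {"tx": 0.17,"ty": 0.23,"tz": 0.08,"spin": 7}
    - {"tx": 0.19,"ty": 0.265,"tz": 0.08,"spin": 8}
  gripper: -1

```text
t: 2.4
ee_pos: [338.5, -340.5, 321.7]
orientation: [3.085, 0.591, 0.001]
ft_force: [0.9, -0.7, 0.4]
width: 87.6
grasp_force: 0.0
```

>>> apply_moves:
  targets:
    - {"tx": 0.025,"ty": 0.035,"tz": 0,"spin": 1}
    - {"tx": 0.05,"ty": 0.07,"tz": 0,"spin": 2}
    - {"tx": 0.08,"ty": 0.11,"tz": 0,"spin": 3}
    - {"tx": 0.11,"ty": 0.15,"tz": 0,"spin": 4}
    - {"tx": 0.135,"ty": 0.19,"tz": 0,"spin": 5}
    - {"tx": 0.16,"ty": 0.225,"tz": 0,"spin": 6}
    - {"tx": 0.185,"ty": 0.26,"tz": 0,"spin": 7}
    - {"tx": 0.21,"ty": 0.29,"tz": 0,"spin": 8}

```text
t: 3.2
ee_pos: [548.0, -50.4, 321.6]
orientation: [3.036, 0.806, 0.0]
ft_force: [1.2, -0.3, 0.8]
width: 87.7
grasp_force: 0.0
```

>>> apply_moves:
  targets:
    - {"tx": 0.015,"ty": 0.022,"tz": 0}
    - {"tx": 0.03,"ty": 0.044,"tz": 0}
    - {"tx": 0.04,"ty": 0.06,"tz": 0}
    - {"tx": 0.045,"ty": 0.066,"tz": 0}
    - {"tx": 0.045,"ty": 0.066,"tz": 0}
    - {"tx": 0.045,"ty": 0.066,"tz": 0}
    - {"tx": 0.045,"ty": 0.066,"tz": 0}
    - {"tx": 0.045,"ty": 0.066,"tz": 0}

```text
validation failed for argument at $.ta...
```

Run:
```python
from h import *
print(ctrl.get_obs()['ee_pos']); C=cam('wrist'); a=snap('wrist','w1.png')
for n,z in(('knob_mid',230),('base',0),('cream_jar',90)):
    for r in ctrl.pinpoint(n,'wrist')[:2]: print(n,round(r['score'],2),np.round(r['uv']),at_z('wrist',r['uv'],z,C).round())
print('knob top centre expected',proj('wrist',[[593,16,248],[593,16,230]],C))
```

```text
[548.02520536 -50.36200788 321.55963046]
knob_mid 0.67 [275. 116.] [593.  17. 230.]
knob_mid 0.34 [295. 120.] [597.   2. 230.]
base 0.72 [297. 120.] [591.  19.   0.]
cream_jar 0.8 [310. 281.] [ 411. -106.   90.]
cream_jar 0.68 [308. 182.] [533. -37.  90.]
knob top centre expected [[272.42409312 115.65613658]
 [276.35356091 116.1856228 ]]
```

View pics/w1.png

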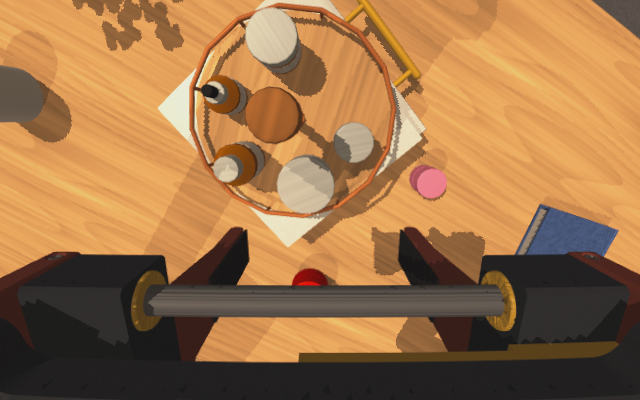

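The knob shows at (273,115), as predicted, so the axis at (593,16.5) is confirmed. The move was refused because the rows lacked spin, so I'm sending it again.

>>> apply_moves:
  targets:
    - {"tx": 0.015,"ty": 0.022,"tz": 0,"spin": 0}
    - {"tx": 0.03,"ty": 0.044,"tz": 0,"spin": 0}
    - {"tx": 0.04,"ty": 0.06,"tz": 0,"spin": 0}
    - {"tx": 0.045,"ty": 0.067,"tz": 0,"spin": 0}
    - {"tx": 0.045,"ty": 0.067,"tz": 0,"spin": 0}
    - {"tx": 0.045,"ty": 0.067,"tz": 0,"spin": 0}
    - {"tx": 0.045,"ty": 0.067,"tz": 0,"spin": 0}
    - {"tx": 0.045,"ty": 0.067,"tz": 0,"spin": 0}

```text
t: 4.2
ee_pos: [591.9, 13.9, 321.5]
orientation: [3.037, 0.802, -0.0]
ft_force: [-0.5, -0.8, 0.7]
width: 87.8
grasp_force: 0.0
```

>>> apply_moves:
  targets:
    - {"tx": 0,"ty": 0,"tz": -0.01,"spin": 0}
    - {"tx": 0,"ty": 0,"tz": -0.03,"spin": 0}
    - {"tx": 0,"ty": 0,"tz": -0.05,"spin": 0}
    - {"tx": 0,"ty": 0,"tz": -0.065,"spin": 0}
    - {"tx": 0,"ty": 0,"tz": -0.08,"spin": 0}
    - {"tx": 0,"ty": 0,"tz": -0.09,"spin": 0}
    - {"tx": 0,"ty": 0,"tz": -0.09,"spin": 0}
    - {"tx": 0,"ty": 0,"tz": -0.09,"spin": 0}

```text
t: 5.0
ee_pos: [592.5, 14.6, 231.5]
orientation: [3.037, 0.803, 0.0]
ft_force: [1.0, 0.5, 0.8]
width: 87.8
grasp_force: 0.0
```

>>> apply_moves:
  targets:
    - {"tx": 0,"ty": 0,"tz": 0,"spin": 0}
    - {"tx": 0,"ty": 0,"tz": 0,"spin": 0}
    - {"tx": 0,"ty": 0,"tz": 0,"spin": 0}
    - {"tx": 0,"ty": 0,"tz": 0,"spin": 0}
    - {"tx": 0,"ty": 0,"tz": 0,"spin": 0}
    - {"tx": 0,"ty": 0,"tz": 0,"spin": 0}
    - {"tx": 0,"ty": 0,"tz": 0,"spin": 0}
    - {"tx": 0,"ty": 0,"tz": 0,"spin": 0}
  gripper: 1

```text
t: 5.8
ee_pos: [591.4, 16.1, 231.3]
orientation: [-3.034, -0.802, 0.002]
ft_force: [-4.1, 6.9, 2.9]
width: 39.6
grasp_force: 30.0
```

Gripped at a width of 39.6 mm. Next I turn it counter-clockwise by about 118 degrees in total, ramping up.

>>> apply_moves:
  targets:
    - {"tx": 0,"ty": 0,"tz": 0,"spin": 1}
    - {"tx": 0,"ty": 0,"tz": 0,"spin": 3}
    - {"tx": 0,"ty": 0,"tz": 0,"spin": 6}
    - {"tx": 0,"ty": 0,"tz": 0,"spin": 10}
    - {"tx": 0,"ty": 0,"tz": 0,"spin": 14}
    - {"tx": 0,"ty": 0,"tz": 0,"spin": 18}
    - {"tx": 0,"ty": 0,"tz": 0,"spin": 22}
    - {"tx": 0,"ty": 0,"tz": 0,"spin": 26}

```text
t: 6.6
ee_pos: [592.4, 15.0, 231.4]
orientation: [-2.776, -1.469, -0.001]
ft_force: [2.8, 1.5, -0.7]
width: 39.4
grasp_force: 30.0
```

>>> apply_moves:
  targets:
    - {"tx": 0,"ty": 0,"tz": 0,"spin": 4}
    - {"tx": 0,"ty": 0,"tz": 0,"spin": 8}
    - {"tx": 0,"ty": 0,"tz": 0,"spin": 12}
    - {"tx": 0,"ty": 0,"tz": 0,"spin": 16}
    - {"tx": 0,"ty": 0,"tz": 0,"spin": 20}
    - {"tx": 0,"ty": 0,"tz": 0,"spin": 24}
    - {"tx": 0,"ty": 0,"tz": 0,"spin": 28}
    - {"tx": 0,"ty": 0,"tz": 0,"spin": 32}

```text
t: 7.4
ee_pos: [594.2, 14.4, 231.3]
orientation: [2.262, 2.176, 0.004]
ft_force: [10.6, -0.6, -5.8]
width: 39.7
grasp_force: 30.0
```

>>> apply_moves:
  targets:
    - {"tx": 0,"ty": 0,"tz": 0,"spin": 4}
    - {"tx": 0,"ty": 0,"tz": 0,"spin": 8}
    - {"tx": 0,"ty": 0,"tz": 0,"spin": 12}
    - {"tx": 0,"ty": 0,"tz": 0,"spin": 16}
    - {"tx": 0,"ty": 0,"tz": 0,"spin": 20}
    - {"tx": 0,"ty": 0,"tz": 0,"spin": 24}
    - {"tx": 0,"ty": 0,"tz": 0,"spin": 28}
    - {"tx": 0,"ty": 0,"tz": 0,"spin": 32}

```text
t: 8.2
ee_pos: [596.0, 14.8, 231.3]
orientation: [1.573, 2.712, 0.006]
ft_force: [19.5, 1.9, -12.4]
width: 39.9
grasp_force: 30.0
```

>>> apply_moves:
  targets:
    - {"tx": 0,"ty": 0,"tz": 0,"spin": 4}
    - {"tx": 0,"ty": 0,"tz": 0,"spin": 8}
    - {"tx": 0,"ty": 0,"tz": 0,"spin": 12}
    - {"tx": 0,"ty": 0,"tz": 0,"spin": 16}
    - {"tx": 0,"ty": 0,"tz": 0,"spin": 20}
    - {"tx": 0,"ty": 0,"tz": 0,"spin": 23}
    - {"tx": 0,"ty": 0,"tz": 0,"spin": 26}
    - {"tx": 0,"ty": 0,"tz": 0,"spin": 28}

```text
t: 9.0
ee_pos: [597.1, 16.0, 231.3]
orientation: [0.87, 3.009, 0.008]
ft_force: [21.6, 8.2, -15.3]
width: 39.6
grasp_force: 30.0
```

Run:
```python
from h import *
o=ctrl.get_obs(); print(o['ee_pos'],o['ft_force'],o['moment'],o['qpos'],o['grasp_force'])
C=cam('wrist'); T=cam('top'); w=snap('wrist'); t=snap('top'); s=snap('scene')
a=np.radians(-19.5); ex=np.array([np.cos(a),np.sin(a)]); ey=np.array([-ex[1],ex[0]])
for cn,c in(('top',T),('wrist',C),('scene',None)):
    for r in ctrl.pinpoint('cream_jar',cn)[:2]:
        q=at_z(cn,r['uv'],90,c)[:2]-[593,16.5]; print(cn,round(r['score'],2),np.round(r['uv']),'fwd',q@ex,'lat',q@ey)
cv2.imwrite('pics/t2.png',np.hstack([cv2.resize(t[100:240,230:370],(400,400),interpolation=cv2.INTER_CUBIC),cv2.resize(s[160:320,220:380],(400,400),interpolation=cv2.INTER_CUBIC)])[:,:,::-1])
cv2.imwrite('pics/w2.png',w[:,:,::-1])
```

```text
[597.07232194  16.03725967 231.28834436] [ 21.61500407   8.17527335 -15.3307871 ] [ 0.74231187 -2.96754999 -0.09646986] [ 0.0059179   0.39005875  1.70806892  0.00241541  1.03310498 -1.00293694] 29.996171593666077
top 0.61 [346. 261.] fwd -169.1173863396063 lat -199.75562562425173
wrist 0.83 [109.  78.] fwd -144.91852954340933 lat -162.39514332316008
scene 0.74 [343. 216.] fwd -127.55839940297946 lat -75.28494578820504
scene 0.73 [276. 244.] fwd 77.71031129156668 lat -4.071325292926726
```

View pics/t2.png

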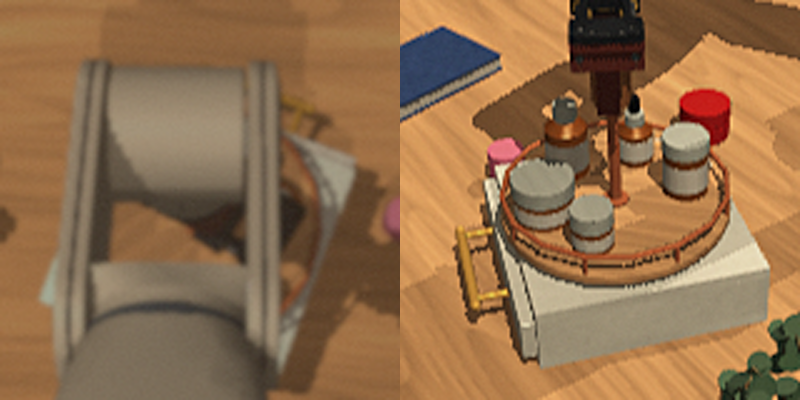

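View pics/w2.png

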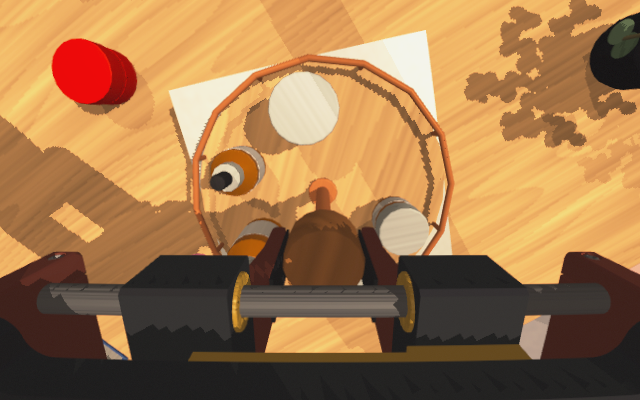

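The scene crop shows the cream jar (lid at crop (543,180)) in front next to the pull, with every jar upright. The wrist view shows the knob held and the tall jar on the robot's side. Next I'll measure the jar more precisely by fitting its silhouette.

Run:
```python
from h import *
from scipy.optimize import minimize
s=snap('scene'); C=cam('scene')
def sil(P):
    m=np.zeros((400,640),np.uint8); h=cv2.convexHull(np.round(proj('scene',P,C)*16).astype(np.int32)); cv2.fillConvexPoly(m,h,1,shift=4); return m>0
th=np.linspace(0,2*np.pi,40)
cyl=lambda x,y,r,z0,z1: np.array([[x+r*np.cos(t),y+r*np.sin(t),z] for t in th for z in(z0,z1)])
def fit(m,f,x0):
    c=lambda p:1-(m&sil(f(p))).sum()/(m|sil(f(p))).sum()
    return minimize(c,x0,method='Nelder-Mead',options=dict(initial_simplex=np.array([x0,x0+[8,0],x0+[0,8]])))
a=np.radians(-19.5); ex=np.array([np.cos(a),np.sin(a)]); ey=np.array([-ex[1],ex[0]])
for A in([593,16.5],[594.3,17.8]):
  for o in ctrl.outline_of('cream_jar','scene')[:3]:
    r=fit(o['pixels'],lambda p:cyl(*p,32.5,90,138),np.array([663.,-8.])); q=r.x-A
    if r.fun<.5: print('jar',o['box'],o['score'],r.fun,r.x,'r',np.linalg.norm(q),'lat',q@ey,'deg',np.degrees(np.arctan2(q@ey,q@ex)))
for r in ctrl.pinpoint('base','scene')[:1]: print(r['uv'],at_z('scene',r['uv'],0,C))
# pull ends from scene: brass colour
hsv=cv2.cvtColor(s,cv2.COLOR_RGB2HSV); m=cv2.inRange(hsv,(15,120,90),(30,255,255)); m[:, :235]=0; m[:,270:]=0; m[:240]=0; m[:][300:]=0
ys,xs=np.nonzero(m); print('brass',len(xs),xs.min(),xs.max(),ys.min(),ys.max())
im=cv2.cvtColor(s,cv2.COLOR_RGB2BGR)
B=lambda x,y,z: np.r_[np.array([594,17])+x*ex+y*ey,z]
for p in proj('scene',[B(125,125,70),B(125,-125,70),B(-125,125,70),B(0,0,113),B(125,0,70),B(160,0,40)],C): cv2.circle(im,tuple(int(v) for v in np.round(p)),1,(255,0,255),-1)
cv2.imwrite('pics/s3.png',cv2.resize(im[160:320,220:400],(675,600),interpolation=cv2.INTER_NEAREST))
```

```text
jar [261.7, 221.2, 291.1, 254.3] 0.77 0.13685636856368566 [663.80078125 -13.4609375 ] r 76.8791805464214 lat -4.608636379159808 deg -3.4367408574314955
jar [261.7, 221.2, 291.1, 254.3] 0.77 0.13685636856368566 [663.80078125 -13.4609375 ] r 76.2076427121274 lat -6.268019234583527 deg -4.717862791971607
[306.7, 267.3] [596.40080416  19.65980517   0.        ]
brass 901 235 269 240 299
```

View pics/s3.png

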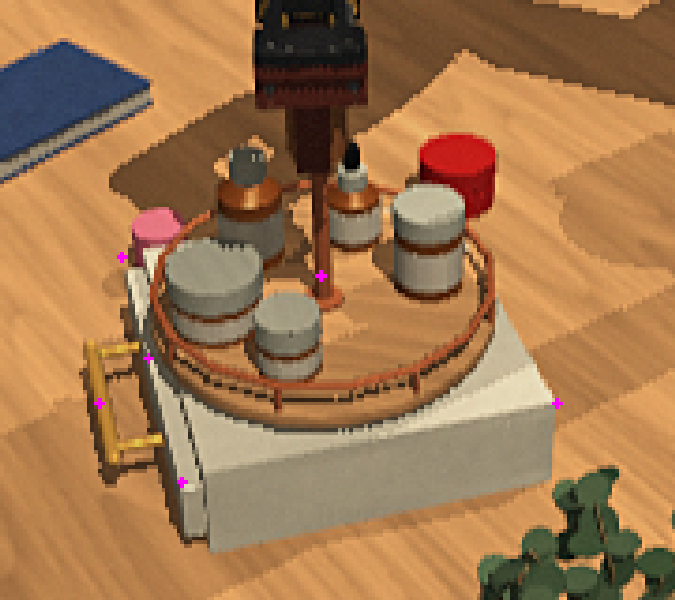

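The jar is about 5 mm (3 to 4 degrees) to the clockwise side of the centre line. The overlaid base and pull points sit within 2 px of the real ones. I'll nudge by +3 degrees and take off a little side load.

>>> apply_moves:
  targets:
    - {"tx": 0.001,"ty": 0,"tz": 0,"spin": 1}
    - {"tx": 0.002,"ty": 0,"tz": 0,"spin": 2}
    - {"tx": 0.003,"ty": 0,"tz": 0,"spin": 3}
    - {"tx": 0.003,"ty": 0,"tz": 0,"spin": 3}
    - {"tx": 0.003,"ty": 0,"tz": 0,"spin": 3}
    - {"tx": 0.003,"ty": 0,"tz": 0,"spin": 3}
    - {"tx": 0.003,"ty": 0,"tz": 0,"spin": 3}
    - {"tx": 0.003,"ty": 0,"tz": 0,"spin": 3}

```text
t: 10.3
ee_pos: [597.1, 16.3, 231.2]
orientation: [0.796, 3.036, 0.006]
ft_force: [8.0, 7.3, -7.8]
width: 39.3
grasp_force: 30.0
```

Run:
```python
from h import *
snap('scene'); a=np.radians(-19.5)
o=ctrl.get_obs(); print(o['ee_pos'],o['ft_force'],o['qvel'],o['grasp_force'])
for r in ctrl.pinpoint('cream_jar','scene')[:2]:
    q=at_z('scene',r['uv'],90)[:2]-[593.6,17]; print(r,'fwd',q@[np.cos(a),np.sin(a)],'lat',q@[-np.sin(a),np.cos(a)])
```

```text
[597.08811967  16.26986743 231.20558786] [ 7.89772988  7.96497634 -6.27639422] [-2.52631869e-05  3.42576524e-04 -1.23704407e-03  5.62780485e-04
 -8.47890414e-04  2.54278988e-03] 29.998889565467834
{'uv': [273.6, 246.3], 'score': 0.94} fwd 85.80051453054048 lat 1.2983525645267626
{'uv': [342.1, 215.3], 'score': 0.6} fwd -126.1085195504859 lat -80.20503287581718
```

>>> apply_moves:
  targets:
    - {"tx": 0,"ty": 0,"tz": 0,"spin": 0}
    - {"tx": 0,"ty": 0,"tz": 0,"spin": 0}
    - {"tx": 0,"ty": 0,"tz": 0,"spin": 0}
    - {"tx": 0,"ty": 0,"tz": 0,"spin": 0}
    - {"tx": 0,"ty": 0,"tz": 0,"spin": 0}
    - {"tx": 0,"ty": 0,"tz": 0,"spin": 0}
    - {"tx": 0,"ty": 0,"tz": 0,"spin": 0}
    - {"tx": 0,"ty": 0,"tz": 0,"spin": 0}

```text
t: 11.2
ee_pos: [597.1, 16.3, 231.2]
orientation: [0.796, 3.036, 0.006]
ft_force: [7.9, 8.3, -7.7]
width: 39.5
grasp_force: 30.0
```

The jar is within about 1 mm of the centre line, the carousel is at rest and the grip is holding at 30 N.

```bash
python3 -c "
from workcell import ctrl
print(ctrl.close_job())"
```

```text
the job is handed in; nothing more can be done
None
```

The job is handed in (no verdict came back): the cream jar stands at the front, about 1 mm off the drawer pull's centre line by the last camera reading, and the gripper is still closed on the knob at 30 N with the carousel still.

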